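Ready for the first pull on the hand-printing frame

ROBOT

A 6-joint arm with a two-finger parallel gripper is mounted at the origin on a cart in front of the work surface, level with it; the furniture and walls round the work are solid. World frame = base frame: x ahead of the robot, y to its left, z up, the work surface at z = 0. Lengths are in m, angles in rad, forces in N, time in s.
With the tool pointing down it reaches from about 0.375 to 0.975 m from the base axis. Payload 3.8 kg.
Tool frame: the origin (TCP) lies midway between the tips of the shut fingers; the grasp point (between the pads) lies 19 mm behind it; z points along the fingers, y is the direction in which the jaws open and shut (so a half turn about z gives the same grasp; the last joint's range is limited). The gripper opens to 85 mm and grips with 20 to 120 N. Pads are 22 mm wide; open, the fingers measure 114 mm over their backs; the gripper's body (76 mm by 85 mm) begins 54 mm behind the grasp point. The pads swing forward as they close: fully open they stand 13 mm farther back than shut.
Start: joints at [1.195, 0.264, 1.604, -0, 1.274, -0.037], TCP at [0.224, 0.637, 0.231] pointing down, gripper open.
Joint ranges: [-2.63, 2.63], [-0.94, 2.18], [0.31, 2.57], [-1.31, 4.45], [0, 2.66], [-2.55, 2.55]. Speed limits (rad/s): [2.57, 2.57, 3.14, 3.14, 3.14, 3.14].

INTERFACE

Orientations are given as a unit quaternion [w, x, y, z].
In Python, from cell import get_state, grab_frame, camera_model, finish_job, recognise, trace, tip_of gives the robot as it stands.
- The arm moves only by the tool step_arm, never from a script. Its argument "deltas" is one flat list of numbers, 4 for each row, row after row: the shift along the tool's x, y, z in m, then the turn about the tool's z in degrees. In form: [dx, dy, dz, roll, dx, dy, dz, roll, ...]. A call has 1 to 20 rows; each row is the pose to reach, as a shift and turn from the pose commanded when the call began, along the tool's axes at that moment; what a row does not reach only later rows make up. A row lasts 1/10 s, in which the tool goes at most 50 mm and 8.59 degrees, less where a joint would pass 70% of its speed; a pose out of reach is approached as far as the arm can. A call with a gripper value outside its range is refused whole. "claw" is the opening, from 0 (shut) to 1 (fully open), set as the call begins (left out, the last holds). The fingers move at their own pace and stop on an object; "squeeze" is the grip in N (left out, the last holds). Time passes only in rows, so rows that repeat a pose let the fingers close. It gives the time, the measured TCP pose, the force and the opening at its end, in the units of the state.
- get_state(): the state, without advancing time (a new reading comes with each control period).
- grab_frame(name): name is "scene" or "side" or "wrist"; returns (picture, depth): 400x640x3 uint8, red, green, blue; 400x640 float32, m along the optical axis (not along the pixel's ray), 0 where there is no reading.
- camera_model(name): a dict with "fx", "fy", "cx", "cy" (pixels), "rvec" (rotation vector, rad) and "tvec" (3), from world to camera coordinates, as OpenCV has them. Camera axes: x right, y down, z forward; pixel columns grow to the right and rows downward; lengths in m; the calibration is good to about 2 mm. A picture is of the moment at which its call begins: read the wrist's pose just before it. camera_model takes no time and is no camera call; for the wrist camera it gives the pose at the moment of the call.
- finish_job(): hands the job in, once; it reports no verdict.
Trained networks look in the newest picture that a camera, given by its name, has taken for a name from the list of things; names that differ only in an ending like _2 or _b are one class to them, and where a whole thing is asked for, a point or a joint stands for the part that bears it (a point fixed in the world has none). Each returns a list of dicts, best first, with "score" (0 to 1); they miss things now and then, are a little off and sometimes report something else, mostly with a low value. They report only what shows in the picture. A call takes as long as a camera call.
- recognise(camera, name): "xy" ([column, row] as shares, 0 to 1, of the picture: columns of its width, rows of its height, amid what is visible of it).
- trace(camera, name): "pixels" (400x640 bool, what is visible of it) and "xy" ([column, row] as shares, 0 to 1, of the picture: columns of its width, rows of its height, amid what is visible of it).
- tip_of(camera, name): "xy" ([column, row] as shares, 0 to 1, of the picture: columns of its width, rows of its height: a listed point, or the origin of a listed thing).
The state is a dict: "time": time; "q": joint angles; "qvel": joint speeds; "joint_torque": joint torques, N m; "tool_pos": TCP position; "orientation": TCP orientation; "contact_force": force on the tool from outside, world axes, zero at the start; "ft_torque": the same for the moment, N m; "opening": opening from 0.0 (shut) to 1.0 (fully open).
Only numpy, scipy, OpenCV 4.12 (cv2) and the standard library are available. Lean on these libraries where they do the work, as an engineer would, in place of code of your own. Each camera call takes 0.05 s, during which the arm holds its last target.

TASK

Set up the hand-printing frame for its first pull: first pull the raised screen down by its handle end until it lies fully flat on the base board. Then draw the squeegee up out of its rack, turn it from standing on end to lying level with its blade straight down, and hold it over the start of the stroke (the closed strip of stencil between the hinged bar and the image), centred between the side bars and square across the screen, the blade edge a few centimetres above the mesh without touching it. Finish while still holding it there, and do not shift the ink jars or the air gun.

Things in the scene. Friction and masses are not known exactly. Their poses are not given: they have to be found in the camera images.
- screen (a joint): hinge angle of the screen in rad: 0 = lying flat on the base board, grows as it is raised (stop at 1.25). It starts raised. A stiff friction hinge: the screen stays where it is left; 1 to 6 N at the handle move it, and it stops hard at 0.
- print_base: fixed grey base board of the hand-printing frame, 272 x 310 mm, top 18 mm above the table. Origin on the table; x towards the hinge (away from the robot), y along the hinge, z up. Hinge axis at x = 117 mm, z = 34 mm; hinge clamps there at y = +-85 mm, up to 50 mm above the table. Front edge at x = -122 mm: the lowered handle overhangs it, clear above the table.
- screen_hinge (a point): middle of the hinge axis (fixed point; axes turn with the screen: x in its plane from free end to hinge, y along the hinge, z its upper side). Screen: aluminium frame from x = -15 to -235 mm, 270 mm wide (y), bars 20 mm wide, z -11 to +11 mm (two steel tongues on the hinged bar to +18), opening 180 x 230 mm, mesh surface at z = -9 mm.
- screen_handle (a point): middle of the screen's pull handle: round steel bar 11 mm thick, 90 mm long along y, centre 38 mm off the outer face of the free-end bar and 273 mm from the hinge axis; turns with the screen, axes as screen_hinge. With the screen flat it is 34 mm above the table.
- stroke_start (a point): point on the mesh's upper surface where the stroke starts: centre of the closed strip between the hinged bar and the image, 64 mm from the hinge axis and 29 mm from the inner face of the hinged bar; belongs to the screen; axes as screen_hinge. With the screen flat it is 25 mm above the table.
- rack: fixed plywood squeegee rack, 153 x 128 mm at the foot, 68 mm high; three open-topped pockets along its x, each 29 mm (x) by 80 mm (y), 58 mm deep, 9 mm walls. Origin under its centre. The squeegee stands with 2.5 mm play in the pocket at the -x end (centre x = -38 mm, y = 0); the others are empty.
- squeegee_mid (a point): centre of the loose squeegee's wooden stock (about 0.2 kg), gripped across its 24 mm thickness. x from stock to blade, y along the length, z through the thickness. Stock 44 (x) x 190 (y) x 24 mm (z); blade 8 mm thick, from x = 22 to 50 mm. Starts on end in the rack: y up, x along the rack's +y, z along the rack's +x; centre 105 mm and top 200 mm above the table, lowest 58 mm in the pocket.
- blade_edge (a point): middle of the squeegee's free blade edge, 50 mm along x and 2 mm along -z from squeegee_mid; axes as squeegee_mid.
- ink_jar_white: bystander: ink jar with white lid, 58 mm diameter, 62 mm high, origin under its centre
- ink_jar_yellow: bystander: ink jar with yellow lid, 62 mm diameter, 70 mm high, origin under its centre
- air_gun: bystander: air gun lying on its side, 101 x 225 x 21 mm, origin under its centre

How it is judged:
On the way, in this order (a step that is already met when the one before it is completed fails the run):
1. the screen is pulled down flat on the base board (value of joint screen below 0.04 rad), for 0.2 s.
2. the squeegee is drawn up out of its pocket, in the fingers (height (world z) of squeegee_mid above 0.15 m and contact force between squeegee and the fingers above 1 N and contact force between squeegee and rack below 0.1 N), for 0.2 s.
At the end, for the whole second after the job is handed in: Screen flat (under 0.04 rad). Squeegee held still in the fingers, off the printing frame: blade down within 0.35 rad, length within 0.2 rad of the screen's y, mid blade edge within 25 mm of the stroke start along and across the screen and 10 to 90 mm above the mesh (value of joint screen below 0.04 rad and angle between squeegee_mid's own x axis and vertical above 2.79 rad and angle between the y axis of squeegee_mid and the y axis of screen_hinge, either way round below 0.2 rad and x of blade_edge in the frame of stroke_start between -0.025 and 0.025 m and y of blade_edge in the frame of stroke_start between -0.025 and 0.025 m and z of blade_edge in the frame of stroke_start between 0.01 and 0.09 m and contact force between squeegee and the fingers above 1 N and contact force between squeegee and print_base below 0.1 N and linear speed of squeegee below 0.03 m/s); the arm keeps its last pose, push and grip.
It fails at once if an ink jar or the air gun is shifted by more than 30 mm (distance of any of ink_jar_white, ink_jar_yellow, air_gun from where it was at the start of the episode above 0.03 m).
It also fails if it takes over 54 s, if anything falls off the work surface, if the arm or the gripper's body presses on something with over 40 N, if the wrist force passes 120 N, or if a joint passes its speed limit or range.

## Working session

There is one attempt and no reset: what is moved stays moved. The work goes in short steps, Python scripts to look and compute and a tool call to move; the robot and the scene stay as the last step left them, time stands still between calls to the robot, and variables do not carry over. Pictures are saved under pics/ and viewed, and the job is handed in when it is done.

Besides the shell and the picture viewer there is one more tool, called after "Call:" by a JSON object that holds its "api" and its "payload", one argument or row to a line. step_arm: Moves the arm, as the interface text tells. Its arguments: {"type":"object","properties":{"deltas":{"type":"array","items":{"type":"number"}},"claw":{"type":"number"},"squeeze":{"type":"number"}},"required":["deltas"]}

```bash
mkdir -p pics; ls; python3 - <<'E'
from cell import *
import cv2
s=get_state();print(s)
for n in ["scene","side","wrist"]:
    im,d=grab_frame(n);cv2.imwrite(f"pics/{n}0.png",im[:,:,::-1]);print(n,camera_model(n))
E
```

```text
pics
{'time': 0.0, 'q': array([ 1.19509862e+00,  2.64780176e-01,  1.60541588e+00, -5.55037976e-06,
        1.27368491e+00, -3.69210031e-02]), 'qvel': array([-0.00023122, -0.00116107,  0.00154617, -0.00042893, -0.00071338,
       -0.00137037]), 'joint_torque': array([-6.46980443e-04, -5.15110230e+01, -3.67311752e+01, -3.19589144e-04,
        1.28981363e-02, -1.47574855e-05]), 'tool_pos': array([0.2240674 , 0.63593212, 0.2299212 ]), 'orientation': array([-2.31782355e-04,  1.68578572e-01,  9.85687555e-01, -1.12043427e-03]), 'contact_force': array([-0.1057591 , -0.80765417, -0.31117698]), 'ft_torque': array([0.03978422, 0.05362007, 0.06290097]), 'opening': 0.9986321064642885}
scene {'fx': 409.5831728899779, 'fy': 409.5831728899779, 'cx': 320.8285832374636, 'cy': 204.71738739338724, 'rvec': array([ 1.85911042, -1.09350108,  0.61763638]), 'tvec': array([-0.29199792,  0.2985689 ,  1.04759225])}
side {'fx': 401.50021309975864, 'fy': 401.50021309975864, 'cx': 312.00024921956106, 'cy': 208.15503906965785, 'rvec': array([ 1.96165669, -0.43279254,  0.26080554]), 'tvec': array([-0.48322877,  0.16222876,  1.24846326])}
wrist {'fx': 290.5458249415463, 'fy': 290.5458249415463, 'cx': 324.58837223949524, 'cy': 199.6998115516443, 'rvec': array([-2.36744596, -1.67642731, -0.2353312 ]), 'tvec': array([-0.67352124, -0.0365103 ,  0.38006348])}
```

View pics/scene0.png

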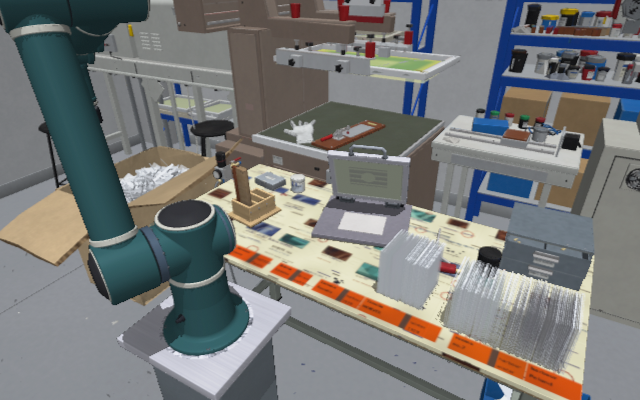

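View pics/side0.png

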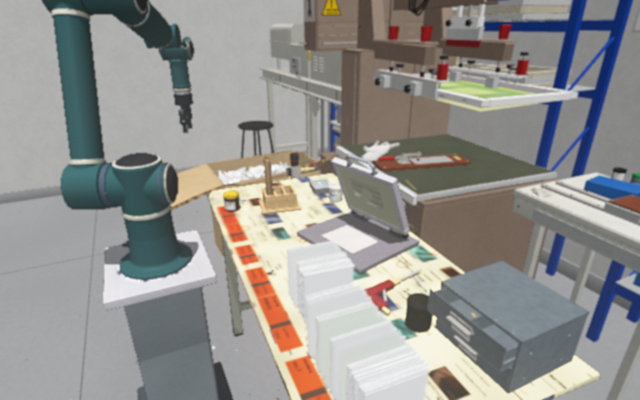

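View pics/wrist0.png

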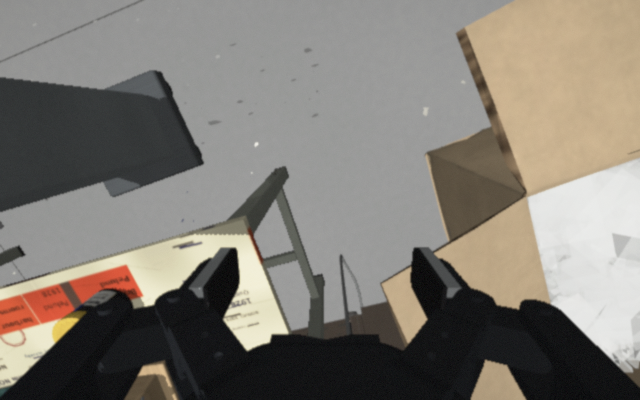

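```bash
cat > h.py <<'E'
from cell import *
import numpy as np, cv2
from scipy.spatial.transform import Rotation as R
def unproj(cam,px,d):
    m=camera_model(cam);p=np.array([(px[0]-m['cx'])/m['fx'],(px[1]-m['cy'])/m['fy'],1.])*d
    Rm=cv2.Rodrigues(m['rvec'])[0];return Rm.T@(p-m['tvec'])
def proj(cam,P):
    m=camera_model(cam);Rm=cv2.Rodrigues(m['rvec'])[0];c=np.array(P)@Rm.T+m['tvec']
    return np.stack([c[...,0]/c[...,2]*m['fx']+m['cx'],c[...,1]/c[...,2]*m['fy']+m['cy']],-1)
def cloud(cam,mask,d):
    ys,xs=np.nonzero(mask&(d>0));m=camera_model(cam);z=d[ys,xs]
    p=np.stack([(xs-m['cx'])/m['fx']*z,(ys-m['cy'])/m['fy']*z,z],1);return (p-m['tvec'])@cv2.Rodrigues(m['rvec'])[0]
def tri(a,pa,b,pb):
    def ray(c,p):
        m=camera_model(c);Rm=cv2.Rodrigues(m['rvec'])[0]
        v=Rm.T@np.array([(p[0]-m['cx'])/m['fx'],(p[1]-m['cy'])/m['fy'],1.]);return -Rm.T@m['tvec'],v/np.linalg.norm(v)
    o1,v1=ray(a,pa);o2,v2=ray(b,pb);A=np.stack([v1,-v2],1);t=np.linalg.lstsq(A,o2-o1,rcond=None)[0]
    p,q=o1+t[0]*v1,o2+t[1]*v2;return (p+q)/2,np.linalg.norm(p-q)
E
python3 - <<'E'
from h import *
np.set_printoptions(precision=4,suppress=True)
D={};pts={}
for c in ["scene","side"]: D[c]=grab_frame(c)[1]
for n in ["screen_hinge","screen_handle","stroke_start","print_base","rack","squeegee_mid","blade_edge","ink_jar_white","ink_jar_yellow","air_gun"]:
    for c in ["scene","side"]:
        t=tip_of(c,n)
        for r in t[:2]:
            p=np.array(r['xy'])*[640,400];pts.setdefault((n,c),p)
            print(n,c,p.round(1),round(r['score'],2),unproj(c,p,D[c][min(399,int(p[1])),min(639,int(p[0]))]))
    if (n,'scene') in pts and (n,'side') in pts: print('   TRI',*tri('scene',pts[n,'scene'],'side',pts[n,'side']))
print(get_state()['time'])
np.savez('d0.npz',**D)
E
```

```text
screen_hinge scene [366.6 201. ] 0.78 [ 0.7372 -0.1174  0.0184]
screen_hinge side [378.6 218.4] 0.84 [ 0.7062 -0.1585  0.0641]
   TRI [ 0.7298 -0.1203  0.033 ] 0.017659676910095453
screen_handle scene [367.4 149.2] 0.91 [ 0.9987 -0.0008  0.1101]
screen_handle side [359.8 157.6] 0.79 [0.9267 0.3411 0.1062]
   TRI [ 0.6214 -0.1591  0.2834] 0.011455711503598106
stroke_start scene [369.7 192.6] 0.91 [ 0.6955 -0.145   0.0811]
stroke_start side [370.1 209.4] 0.72 [ 0.6825 -0.14    0.0946]
   TRI [ 0.672  -0.1544  0.0988] 0.007355051827450612
print_base scene [360.4 223.9] 0.9 [ 0.5814 -0.1633  0.0181]
print_base scene [367.9 192.7] 0.58 [ 0.6874 -0.1412  0.0837]
rack scene [256.5 210.5] 0.87 [0.4477 0.1758 0.0456]
rack side [276.9 205.3] 0.62 [0.4598 0.17   0.0286]
rack side [338.7 199.8] 0.59 [0.7172 0.1477 0.0114]
   TRI [0.4703 0.1956 0.0219] 0.010720408750843643
squeegee_mid side [269.7 183.1] 0.68 [0.4435 0.1933 0.1149]
squeegee_mid side [357.9 158.2] 0.24 [ 0.6157 -0.1601  0.2884]
blade_edge scene [237.2 186.2] 0.94 [0.447  0.2506 0.1234]
blade_edge scene [366.2 148.4] 0.57 [ 0.6097 -0.1596  0.2842]
blade_edge side [268.8 180. ] 0.52 [0.4414 0.1956 0.127 ]
   TRI [0.4669 0.2699 0.1034] 0.010993712182510945
ink_jar_white scene [296.1 188.9] 0.65 [0.6954 0.1701 0.0174]
ink_jar_white side [335.1 198.8] 0.57 [0.7011 0.1484 0.0186]
   TRI [0.7219 0.1878 0.0001] 0.001072612795221652
ink_jar_yellow scene [236.8 189.2] 0.45 [0.4519 0.2587 0.1073]
ink_jar_yellow side [230.8 208.2] 0.52 [0.2969 0.245  0.0181]
   TRI [0.2822 0.0979 0.1531] 0.13140574316945913
air_gun scene [447.3 250.3] 0.45 [ 0.5966 -0.4589  0.0005]
air_gun side [401.8 290.9] 0.94 [ 0.5929 -0.4539 -0.0013]
   TRI [ 0.5878 -0.4605  0.0057] 0.0017276579285975466
1.25
```

```bash
python3 - <<'E'
from h import *
np.set_printoptions(precision=4,suppress=True)
d=np.load('d0.npz')
full=np.ones((400,640),bool)
P=np.concatenate([cloud(c,full,d[c]) for c in ["scene","side"]]);src=np.concatenate([[i]*int((d[c]>0).sum()) for i,c in enumerate(["scene","side"])])
np.save('P.npy',P)
# top-down height map 0.2..1.0 x, -0.7..0.45 y, 2mm
im=np.zeros((575,450,3),np.uint8)
k=(P[:,0]>.1)&(P[:,0]<1)&(P[:,1]>-.7)&(P[:,1]<.45)&(P[:,2]>-.02)&(P[:,2]<.4)
Q=P[k][np.argsort(P[k][:,2])]
r=((.45-Q[:,1])/.002).astype(int).clip(0,574);c=((Q[:,0]-.1)/.002).astype(int).clip(0,449)
h=(Q[:,2]/.3*175).clip(0,175).astype(np.uint8)
col=cv2.applyColorMap((h+40).reshape(-1,1),cv2.COLORMAP_JET)[:,0]
for a,b,q in zip(r,c,col): cv2.circle(im,(int(b),int(a)),1,q.tolist(),-1)
cv2.imwrite('pics/top0.png',im)
a=cv2.imread('pics/scene0.png')[130:270,190:460];cv2.imwrite('pics/scz.png',cv2.resize(a,None,fx=2.9,fy=2.9,interpolation=3))
E
```

```text
(no output)
```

View pics/top0.png

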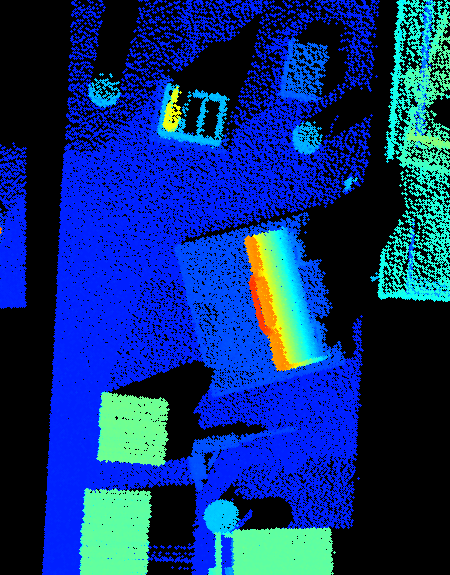

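View pics/scz.png

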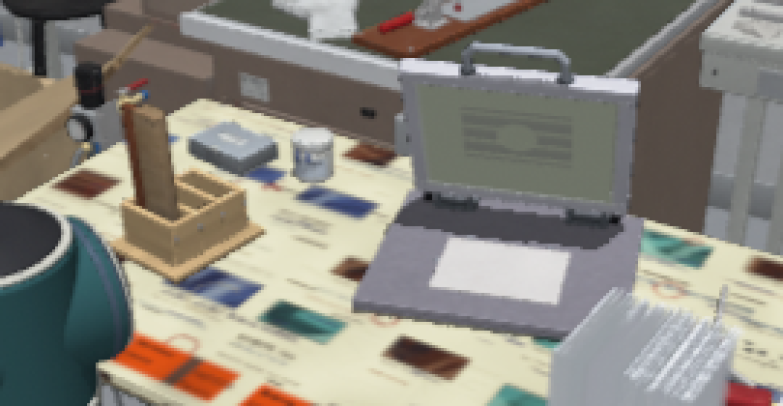

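```bash
python3 - <<'E'
from h import *
from scipy.optimize import minimize
np.set_printoptions(precision=4,suppress=True)
P=np.load('P.npy')
def reg(x0,x1,y0,y1,z0,z1):return P[(P[:,0]>x0)&(P[:,0]<x1)&(P[:,1]>y0)&(P[:,1]<y1)&(P[:,2]>z0)&(P[:,2]<z1)]
B=reg(.4,.8,-.4,.05,.011,.025)
print(len(B),np.median(B[:,2]))
def loc(B,p): 
    c,s=np.cos(p[2]),np.sin(p[2]);d=B[:,:2]-p[:2];return np.stack([d@[c,s],d@[-s,c]],1)
# edges: sweep yaw, sharpness: robust percentile extents
best=None
for y in np.radians(np.arange(8,18,.1)):
    l=loc(B,(0,0,y)); e=np.percentile(l,[1,99],axis=0);a=(e[1]-e[0]).prod()
    # minimal front-edge: histogram entropy
    if best is None or a<best[0]:best=(a,y,np.percentile(l,[.3,99.7],axis=0),np.percentile(l,[1,99],axis=0))
print('base',np.degrees(best[1]),best[2],best[3])
# walls of rack
K=reg(.35,.62,.1,.35,.060,.076);print(len(K),np.median(K[:,2]))
best=None
for y in np.radians(np.arange(-20,0,.25)):
    l=loc(K,(0,0,y));e=np.percentile(l,[1,99],axis=0);a=(e[1]-e[0]).prod()
    if best is None or a<best[0]:best=(a,y,e,np.percentile(l,[.3,99.7],axis=0))
print('rack',np.degrees(best[1]),best[2],best[3])
y=best[1]
S=reg(.35,.5,.1,.35,.09,.215);l=loc(S,(0,0,y));print('sq',len(S),np.percentile(l,[1,5,50,95,99],axis=0),S[:,2].max())
T=S[S[:,2]>.195];print(len(T),np.percentile(loc(T,(0,0,y)),[2,50,98],axis=0), cv2.minAreaRect(T[:,:2].astype(np.float32)) if len(T) else '')
print('sq world',cv2.minAreaRect(S[:,:2].astype(np.float32)))
H=reg(.5,.8,-.35,.05,.25,.33);print('handle',len(H),H.mean(0),np.percentile(H,[2,50,98],axis=0))
E
```

```text
6829 0.018855492325041082
base 15.199999999999974 [[ 0.4197 -0.4731]
 [ 0.6894 -0.1612]] [[ 0.422  -0.4709]
 [ 0.6846 -0.1643]]
578 0.06725317242976575
rack -10.25 [[0.3778 0.2513]
 [0.5022 0.3519]] [[0.3767 0.2486]
 [0.5033 0.3543]]
sq 679 [[0.3859 0.2656]
 [0.387  0.2692]
 [0.3936 0.2854]
 [0.4081 0.3385]
 [0.4125 0.3438]] 0.2044275944435278
96 [[0.3859 0.2709]
 [0.3972 0.2962]
 [0.4108 0.3428]] ((0.44745850563049316, 0.22800546884536743), (0.07950276881456375, 0.026832792907953262), 72.32215881347656)
sq world ((0.447330504655838, 0.23156577348709106), (0.08671724051237106, 0.029450034722685814), 79.92530059814453)
handle 741 [ 0.6289 -0.164   0.2647] [[ 0.6021 -0.2791  0.2502]
 [ 0.6257 -0.1648  0.2546]
 [ 0.6687 -0.0356  0.2917]]
```

```bash
python3 - <<'E'
from h import *
np.set_printoptions(precision=4,suppress=True)
P=np.load('P.npy')
def reg(x0,x1,y0,y1,z0,z1):return P[(P[:,0]>x0)&(P[:,0]<x1)&(P[:,1]>y0)&(P[:,1]<y1)&(P[:,2]>z0)&(P[:,2]<z1)]
B=reg(.4,.8,-.4,.05,.012,.025)
xs=[];ys=[]
for y in np.arange(-.32,-.05,.01):
    b=B[abs(B[:,1]-y)<.005]
    if len(b)>10: xs.append(np.percentile(b[:,0],3));ys.append(y)
f=np.polyfit(ys,xs,1);print('front',f,np.degrees(np.arctan(f[0])),np.std(np.polyval(f,ys)-xs))
# side edge -y
xs=[];ys=[]
for x in np.arange(.54,.78,.01):
    b=B[(abs(B[:,0]-x)<.005)&(B[:,1]<-.2)]
    if len(b)>5: ys.append(np.percentile(b[:,1],3));xs.append(x)
print(np.c_[xs,ys].T);f=np.polyfit(xs,ys,1);print('side',f,np.degrees(np.arctan(f[0])))
xs=[];ys=[]
for x in np.arange(.47,.65,.01):
    b=B[(abs(B[:,0]-x)<.005)&(B[:,1]>-.1)]
    if len(b)>5: ys.append(np.percentile(b[:,1],97));xs.append(x)
print(np.c_[xs,ys].T);f=np.polyfit(xs,ys,1);print('side+',f,np.degrees(np.arctan(f[0])))
# handle pts
H=reg(.55,.7,-.3,0,.268,.32);print(len(H));
for y in np.arange(-.25,-.06,.012):
    b=H[abs(H[:,1]-y)<.006]
    if len(b): print(round(y,3),len(b),np.median(b,axis=0),b[:,2].max())
S=reg(.55,.8,-.31,0,.06,.25)
m=S.mean(0);
for _ in range(5):
    u,s,v=np.linalg.svd(S-S.mean(0),full_matrices=False);r=(S-S.mean(0))@v[2];print(v[2],r.std());S=S[abs(r)<2*r.std()]
n=v[2];print('mean',S.mean(0),'yaw',np.degrees(np.arctan2(n[1],n[0])),'ang',np.arctan2(abs(np.hypot(*n[:2])),abs(n[2])))
E
```

```text
front [-0.298   0.4379] -16.59509971195683 0.003921082379840498
[[ 0.54    0.55    0.56    0.57    0.58    0.59    0.6     0.61    0.62
   0.63    0.64    0.65    0.66    0.67    0.68    0.69    0.7     0.71
   0.72    0.73    0.74    0.75    0.76    0.77  ]
 [-0.3386 -0.335  -0.3326 -0.3303 -0.3275 -0.3246 -0.3243 -0.3172 -0.3173
  -0.3147 -0.3135 -0.3098 -0.3083 -0.3045 -0.3042 -0.2987 -0.2997 -0.2954
  -0.2927 -0.291  -0.288  -0.2861 -0.2856 -0.28  ]]
side [ 0.2451 -0.4697] 13.769516241597254
[[ 0.47    0.48    0.49    0.5     0.51    0.52    0.53    0.54    0.55
   0.56    0.57    0.58    0.59    0.6     0.61    0.62    0.63    0.64
   0.65  ]
 [-0.0415 -0.0362 -0.0369 -0.0314 -0.0307 -0.027  -0.0234 -0.0218 -0.0208
  -0.0218 -0.0132 -0.0142 -0.0098 -0.0083 -0.0061 -0.0008 -0.0031  0.0031
   0.0028]]
side+ [ 0.2448 -0.1551] 13.756339428012835
264
-0.226 1 [ 0.6394 -0.2209  0.2688] 0.2687524334188705
-0.214 41 [ 0.6318 -0.2126  0.2781] 0.2915464878473997
-0.202 30 [ 0.6249 -0.2028  0.2872] 0.29186306938390827
-0.19 21 [ 0.6212 -0.1903  0.2885] 0.29217327916559016
-0.178 27 [ 0.6185 -0.1798  0.2877] 0.29269083012604324
-0.166 23 [ 0.617  -0.1646  0.2876] 0.2912209628552777
-0.154 24 [ 0.6119 -0.1543  0.2885] 0.2927427993039016
-0.142 24 [ 0.6103 -0.1426  0.2883] 0.29309556116125
-0.13 19 [ 0.6063 -0.1296  0.2883] 0.2911361428569214
-0.118 31 [ 0.6045 -0.1185  0.2876] 0.29339922950328323
-0.106 23 [ 0.6054 -0.1075  0.2748] 0.28705267539652846
[-0.892  -0.2311 -0.3885] 0.003098984442692171
[-0.8933 -0.2243 -0.3895] 0.0018334047959461988
[-0.893  -0.2231 -0.391 ] 0.0014928972432666178
[0.8928 0.2229 0.3914] 0.001340395344090491
[-0.8929 -0.2228 -0.3914] 0.0012583679687658267
mean [ 0.6609 -0.1559  0.16  ] yaw -165.98929111210342 ang 1.168663958681327
```

```bash
cat >> h.py <<'E'
def plan(pos,jawyaw=None,s=None):
    """deltas (tool axes) from present pose to world TCP pos, jaw axis (tool y) at yaw deg (mod 180)"""
    s=s or get_state();o=s['orientation'];Rm=R.from_quat([o[1],o[2],o[3],o[0]]).as_matrix()
    d=Rm.T@(np.array(pos)-s['tool_pos']);y=np.degrees(np.arctan2(Rm[1,1],Rm[0,1]))
    roll=0
    if jawyaw is not None: roll=-((jawyaw-y+90)%180-90)
    print('t',round(s['time'],2),'tcp',s['tool_pos'].round(4),'jawyaw',round(y,2),'q',s['q'].round(2),'open',round(s['opening'],3),'F',s['contact_force'].round(1),'| DELTA',d.round(4),'roll',round(roll,1))
E
python3 - <<'E'
from h import *
plan([.617,-.161,.40],13.9)
E
```

```text
t 1.25 tcp [0.2244 0.6367 0.2313] jawyaw 70.59 q [ 1.2   0.26  1.6  -0.    1.27 -0.04] open 1.003 F [-0.3 -0.4  0.5] | DELTA [-0.6354 -0.6218 -0.1687] roll 56.7
```

Call:
{"api": "step_arm", "payload": {
  "deltas": [0,0,-0.17,0,0,0,-0.17,0,-0.635,-0.622,-0.17,57,-0.635,-0.622,-0.17,57,-0.635,-0.622,-0.17,57,-0.635,-0.622,-0.17,57,-0.635,-0.622,-0.17,57,-0.635,-0.622,-0.17,57,-0.635,-0.622,-0.17,57,-0.635,-0.622,-0.17,57,-0.635,-0.622,-0.17,57,-0.635,-0.622,-0.17,57,-0.635,-0.622,-0.17,57,-0.635,-0.622,-0.17,57,-0.635,-0.622,-0.17,57,-0.635,-0.622,-0.17,57,-0.635,-0.622,-0.17,57,-0.635,-0.622,-0.17,57,-0.635,-0.622,-0.17,57,-0.635,-0.622,-0.17,57],
  "claw": 1
}}

```text
time: 3.25
tool_pos: [0.6172, -0.1638, 0.4014]
orientation: [0.0, 0.619, 0.785, -0.0]
contact_force: [0.9, 0.6, 0.9]
opening: 0.999
```

Call:
{"api": "step_arm", "payload": {
  "deltas": [0,0,0,0,0,0,0,0,0,0,0,0]
}}

```text
time: 3.55
tool_pos: [0.6162, -0.1603, 0.4012]
orientation: [-0.0, 0.618, 0.786, 0.0]
contact_force: [0.5, -0.0, -0.3]
opening: 1.0
```

```bash
python3 - <<'E'
from h import *
plan([.617,-.161,.266],13.9)
im,d=grab_frame("wrist");cv2.imwrite("pics/w1.png",im[:,:,::-1]);np.savez('w1.npz',d=d)
print(proj('wrist',[.617,-.161,.285]))
E
```

```text
t 3.55 tcp [ 0.6162 -0.1603  0.4012] jawyaw 13.61 q [-0.29  0.14  1.45  0.    1.56 -0.53] open 1.0 F [ 0.5 -0.  -0.3] | DELTA [-0.001   0.0007  0.1352] roll -0.3
[325.44471626 195.86308582]
```

View pics/w1.png

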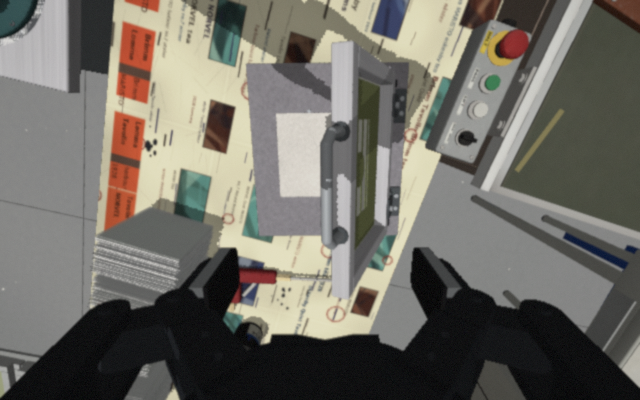

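```bash
python3 - <<'E'
from h import *
np.set_printoptions(precision=4,suppress=True)
d=np.load('w1.npz')['d']
for r in range(125,246,10):
    print(r,d[r,320:342:3].round(3))
m=np.zeros((400,640),bool);m[115:260,310:350]=1
C=cloud('wrist',m,d);C=C[C[:,2]>.275];print(len(C),np.percentile(C,[2,50,98],axis=0))
u=np.array([np.cos(np.radians(13.9)),np.sin(np.radians(13.9))]);v=np.array([-u[1],u[0]])
print('u',np.percentile(C[:,:2]@u,[2,50,98]),'v',np.percentile(C[:,:2]@v,[2,50,98]),'mine',np.array([.617,-.161])@u,np.array([.617,-.161])@v)
E
```

```text
125 [0.509 0.508 0.507 0.508 0.287 0.283 0.282 0.282]
135 [0.512 0.258 0.254 0.254 0.255 0.259 0.268 0.274]
145 [0.253 0.251 0.251 0.252 0.255 0.292 0.291 0.289]
155 [0.255 0.253 0.252 0.254 0.295 0.295 0.294 0.293]
165 [0.258 0.255 0.254 0.255 0.299 0.297 0.296 0.295]
175 [0.262 0.258 0.258 0.259 0.304 0.301 0.301 0.297]
185 [0.265 0.26  0.26  0.26  0.305 0.305 0.302 0.301]
195 [0.268 0.262 0.264 0.263 0.307 0.308 0.305 0.304]
205 [0.548 0.267 0.264 0.266 0.311 0.31  0.308 0.308]
215 [0.556 0.268 0.267 0.268 0.315 0.312 0.311 0.309]
225 [0.561 0.271 0.269 0.272 0.316 0.315 0.314 0.312]
235 [0.588 0.274 0.273 0.275 0.307 0.301 0.302 0.307]
245 [0.593 0.593 0.278 0.279 0.284 0.289 0.321 0.319]
1440 [[ 0.6025 -0.2091  0.278 ]
 [ 0.6146 -0.1503  0.2906]
 [ 0.636  -0.1019  0.2929]]
u [0.5555 0.5616 0.569 ] v [-0.3555 -0.2935 -0.2452] mine 0.5602553542949043 -0.30450605574256046
```

Call:
{"api": "step_arm", "payload": {
  "deltas": [0,0,0.05,0,0,0,0.1,0,0,0.001,0.135,0,0,0.001,0.135,0,0,0.001,0.135,0]
}}

```text
time: 4.1
tool_pos: [0.6172, -0.1597, 0.2669]
orientation: [-0.0, 0.618, 0.786, -0.0]
contact_force: [1.6, 0.0, 1.4]
opening: 1.003
```

Call:
{"api": "step_arm", "payload": {
  "deltas": [0,0,0,0,0,0,0,0,0,0,0,0,0,0,0,0,0,0,0,0,0,0,0,0,0,0,0,0,0,0,0,0],
  "claw": 0,
  "squeeze": 30
}}

```text
time: 4.9
tool_pos: [0.6177, -0.161, 0.2669]
orientation: [0.0, 0.618, 0.786, 0.0]
contact_force: [-1.5, 0.8, 4.2]
opening: 0.115
```

```bash
python3 - <<'E'
from h import *
plan([.617,-.161,.266],13.9)
E
```

```text
t 4.9 tcp [ 0.6177 -0.161   0.2669] jawyaw 13.59 q [-0.29  0.18  1.65 -0.    1.32 -0.53] open 0.115 F [-1.5  0.8  4.2] | DELTA [ 0.0001 -0.0006  0.0009] roll -0.3
```

```bash
python3 -c "
import numpy as np
for t in np.linspace(1.169,0,17)[1:]: print('0, %.3f, %.3f, 0,'%(-.273*(np.cos(t)-np.cos(1.169)),.273*(np.sin(1.169)-np.sin(t))),end=' ')"
```

```text
0, -0.018, 0.008, 0, 0, -0.035, 0.018, 0, 0, -0.052, 0.029, 0, 0, -0.068, 0.041, 0, 0, -0.083, 0.055, 0, 0, -0.097, 0.069, 0, 0, -0.109, 0.084, 0, 0, -0.121, 0.101, 0, 0, -0.131, 0.118, 0, 0, -0.140, 0.135, 0, 0, -0.148, 0.154, 0, 0, -0.155, 0.173, 0, 0, -0.160, 0.192, 0, 0, -0.163, 0.212, 0, 0, -0.166, 0.231, 0, 0, -0.166, 0.251, 0,
```

Call:
{"api": "step_arm", "payload": {
  "deltas": [0,-0.018,0.008,0,0,-0.035,0.018,0,0,-0.052,0.029,0,0,-0.068,0.041,0,0,-0.083,0.055,0,0,-0.097,0.069,0,0,-0.109,0.084,0]
}}

```text
time: 5.6
tool_pos: [0.5124, -0.1873, 0.1828]
orientation: [0.002, 0.619, 0.786, 0.001]
contact_force: [5.1, -0.6, -0.2]
opening: 0.116
```

Call:
{"api": "step_arm", "payload": {
  "deltas": [0,-0.012,0.017,0,0,-0.022,0.034,0,0,-0.031,0.051,0,0,-0.039,0.07,0,0,-0.046,0.089,0,0,-0.051,0.108,0,0,-0.054,0.128,0,0,-0.057,0.147,0,0,-0.057,0.167,0,0,-0.057,0.169,0,0,-0.057,0.169,0]
}}

```text
time: 6.7
tool_pos: [0.4563, -0.2006, 0.0127]
orientation: [0.0, 0.618, 0.786, -0.0]
contact_force: [2.4, -4.5, -5.8]
opening: 0.114
```

```bash
python3 - <<'E'
from h import *
plan([.45,-.2,.015],13.9)
for c in ["scene","side"]:
    im,d=grab_frame(c);cv2.imwrite(f"pics/{c}2.png",im[:,:,::-1]);np.save(f'{c}2.npy',d)
a=cv2.imread('pics/scene2.png')[130:270,230:480];cv2.imwrite('pics/scz2.png',cv2.resize(a,None,fx=3,fy=3,interpolation=3))
E
```

```text
t 6.7 tcp [ 0.4563 -0.2006  0.0127] jawyaw 13.61 q [-0.46  0.18  2.16 -0.    0.8  -0.7 ] open 0.114 F [ 2.4 -4.5 -5.8] | DELTA [ 0.0021 -0.006  -0.0023] roll -0.3
```

View pics/scz2.png

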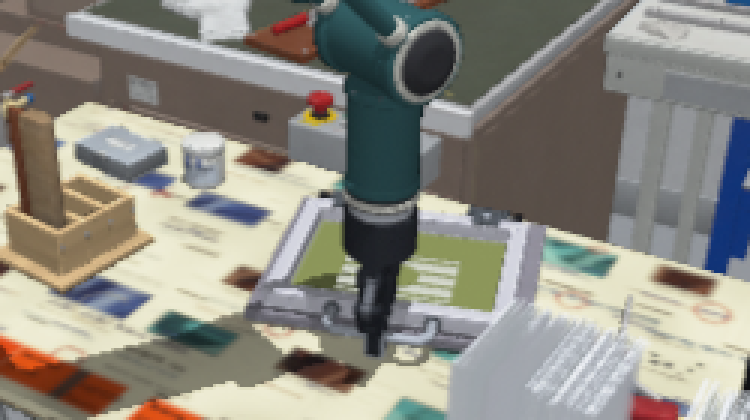

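```bash
cat > flat.py <<'E'
from h import *
np.set_printoptions(precision=4,suppress=True)
import sys
def flat(k):
    P=np.concatenate([cloud(c,np.ones((400,640),bool),np.load(f'{c}{k}.npy')) for c in ["scene","side"]])
    y=np.radians(13.9);u=np.array([np.cos(y),np.sin(y)]);v=np.array([-u[1],u[0]])
    H=np.array([.7207,-.1355]);L=np.c_[(P[:,:2]-H)@u,(P[:,:2]-H)@v,P[:,2]]
    return P,L
if __name__=="__main__":
    P,L=flat(sys.argv[1])
    for x in np.arange(-.24,-.0,.02):
        b=L[(abs(L[:,0]-x)<.01)&(abs(abs(L[:,1])-.125)<.006)&(L[:,2]<.12)];print(round(x,2),len(b),np.median(b[:,2]) if len(b) else 0, end=' | ')
    print()
    S=L[(L[:,2]>.037)&(L[:,2]<.055)&(abs(L[:,1])<.2)&(L[:,0]<.03)&(L[:,0]>-.26)]
    print('x',np.percentile(S[:,0],[.5,2,98,99.5]),'y',np.percentile(S[:,1],[.5,2,50,98,99.5]))
    M=L[(L[:,2]>.019)&(L[:,2]<.032)&(abs(L[:,1])<.108)&(L[:,0]<-.04)&(L[:,0]>-.21)]
    print('mesh z',np.median(M[:,2]) )
E
python3 flat.py 2
```

```text
-0.24 97 0.01917835154818825 | -0.22 100 0.017353274049997567 | -0.2 72 0.01789191863143958 | -0.18 66 0.04417214333467981 | -0.16 70 0.04245336102798272 | -0.14 76 0.016430702465991872 | -0.12 75 0.04380425763824831 | -0.1 57 0.04444969131940558 | -0.08 56 0.044978450339755935 | -0.06 56 0.04502271750260216 | -0.04 61 0.044336331858784515 | -0.02 45 0.04390482411398134 | 
x [-0.2491 -0.2368  0.003   0.0075] y [-0.1355 -0.1338 -0.0563  0.1335  0.136 ]
mesh z 0.025972029883567938
```

Call:
{"api": "step_arm", "payload": {
  "deltas": [0,0,0.002,0,0,0,0.004,0,0,0,0.004,0,0,0,0.004,0]
}}

```text
time: 7.2
tool_pos: [0.4564, -0.2007, 0.0123]
orientation: [0.0, 0.618, 0.786, -0.001]
contact_force: [-9.6, -1.2, 23.6]
opening: 0.113
```

```bash
python3 - <<'E'
from h import *
plan([.45,-.2,.015],13.9)
from flat import flat
P,L=flat(2)
for x in np.arange(-.245,0,.01):
    b=L[(abs(L[:,0]-x)<.005)&(abs(L[:,1])<.135)&(L[:,2]>.012)&(L[:,2]<.08)];print(round(x,3),len(b),np.percentile(b[:,2],[10,50,90,97]).round(4))
E
```

```text
t 7.2 tcp [ 0.4564 -0.2007  0.0123] jawyaw 13.62 q [-0.46  0.18  2.16 -0.    0.8  -0.7 ] open 0.113 F [-9.6 -1.2 23.6] | DELTA [ 0.0022 -0.0061 -0.0027] roll -0.3
-0.245 36 [0.0196 0.0415 0.0682 0.0717]
-0.235 562 [0.0175 0.0357 0.046  0.0486]
-0.225 283 [0.0184 0.0449 0.0475 0.0492]
-0.215 131 [0.0409 0.0451 0.0473 0.0478]
-0.205 46 [0.0183 0.044  0.0471 0.0478]
-0.195 55 [0.022  0.0423 0.0468 0.0482]
-0.185 156 [0.0241 0.027  0.0452 0.0471]
-0.175 215 [0.0239 0.0264 0.0443 0.0473]
-0.165 205 [0.024  0.0262 0.045  0.0474]
-0.155 219 [0.0239 0.0266 0.0448 0.0473]
-0.145 194 [0.0243 0.0266 0.045  0.0473]
-0.135 218 [0.0237 0.0266 0.0448 0.0465]
-0.125 203 [0.024  0.0266 0.0452 0.0468]
-0.115 210 [0.024  0.0265 0.0441 0.0469]
-0.105 211 [0.0241 0.0263 0.045  0.0471]
-0.095 213 [0.0239 0.0266 0.0453 0.0468]
-0.085 210 [0.024  0.0265 0.0455 0.047 ]
-0.075 201 [0.024  0.0265 0.0445 0.0469]
-0.065 203 [0.0239 0.0269 0.0453 0.0473]
-0.055 190 [0.0242 0.0265 0.0447 0.0473]
-0.045 204 [0.0244 0.0267 0.0453 0.0474]
-0.035 587 [0.0254 0.0361 0.0462 0.0494]
-0.025 242 [0.0315 0.0453 0.0507 0.0534]
-0.015 113 [0.0422 0.0453 0.0503 0.0528]
-0.005 99 [0.0403 0.0462 0.0492 0.0503]
```

Call:
{"api": "step_arm", "payload": {
  "deltas": [0,0,-0.003,0,0,0,-0.003,0,0,0,-0.003,0,0,0,-0.003,0],
  "claw": 0.3
}}

```text
time: 7.6
tool_pos: [0.4557, -0.1994, 0.0118]
orientation: [-0.001, 0.618, 0.786, -0.0]
contact_force: [-0.5, 0.7, -0.2]
opening: 0.301
```

Call:
{"api": "step_arm", "payload": {
  "deltas": [0,0,-0.02,0,0,0,-0.04,0,0,0,-0.08,0,0,0,-0.12,0,0,0,-0.16,0,0,0,-0.2,0,0,0,-0.25,0,0,0,-0.3,0,0,0,-0.3,0]
}}

```text
time: 8.5
tool_pos: [0.4599, -0.2015, 0.3209]
orientation: [0.007, 0.618, 0.786, 0.002]
contact_force: [0.3, -0.0, -0.2]
opening: 0.301
```

```bash
python3 - <<'E'
from h import *
plan([.4447,.2112,.32],-10.25)
for c in ["scene","side"]:
    im,d=grab_frame(c);cv2.imwrite(f"pics/{c}3.png",im[:,:,::-1]);np.save(f'{c}3.npy',d)
from flat import flat
P,L=flat(3)
for x in [-.225,-.215,-.205,-.19,-.15,-.1,-.05,-.03,-.02]:
    b=L[(abs(L[:,0]-x)<.005)&(abs(L[:,1])<.135)&(L[:,2]>.012)&(L[:,2]<.08)];print(round(x,3),len(b),np.percentile(b[:,2],[10,50,90,97]).round(4))
E
```

```text
t 8.5 tcp [ 0.4599 -0.2015  0.3209] jawyaw 13.6 q [-0.46 -0.12  1.85  0.    1.4  -0.7 ] open 0.301 F [ 0.3 -0.  -0.2] | DELTA [ 0.4047  0.0823 -0.0019] roll 23.8
-0.225 374 [0.0182 0.0447 0.0469 0.0478]
-0.215 174 [0.0399 0.0449 0.0469 0.0481]
-0.205 53 [0.0273 0.0441 0.0466 0.0479]
-0.19 134 [0.0242 0.0278 0.0462 0.0474]
-0.15 260 [0.0239 0.0265 0.0449 0.0466]
-0.1 243 [0.0238 0.0265 0.0445 0.0465]
-0.05 229 [0.0243 0.0264 0.0448 0.0466]
-0.03 704 [0.0272 0.0391 0.0478 0.0505]
-0.02 204 [0.0425 0.0462 0.051  0.0534]
```

Call:
{"api": "step_arm", "payload": {
  "deltas": [0.405,0.082,-0.01,24,0.405,0.082,-0.01,24,0.405,0.082,-0.01,24,0.405,0.082,-0.01,24,0.405,0.082,-0.01,24,0.405,0.082,-0.01,24,0.405,0.082,-0.01,24,0.405,0.082,-0.01,24,0.405,0.082,-0.01,24,0.405,0.082,-0.01,24,0.405,0.082,-0.01,24,0.405,0.082,-0.01,24],
  "claw": 1
}}

```text
time: 9.8
tool_pos: [0.4401, 0.212, 0.3206]
orientation: [-0.0, 0.769, 0.64, -0.002]
contact_force: [0.2, -0.4, -0.5]
opening: 1.0
```

```bash
python3 - <<'E'
from h import *
np.set_printoptions(precision=4,suppress=True)
plan([.4447,.2112,.14],-10.25)
im,d=grab_frame("wrist");cv2.imwrite("pics/w4.png",im[:,:,::-1]);np.save('w4.npy',d)
C=cloud('wrist',np.ones((400,640),bool),d)
T=C[(C[:,2]>.188)&(C[:,2]<.21)&(abs(C[:,0]-.445)<.06)&(abs(C[:,1]-.225)<.07)]
print(len(T),T[:,2].mean(),cv2.minAreaRect(T[:,:2].astype(np.float32)))
a=np.radians(-10.25);rx=np.array([np.cos(a),np.sin(a)]);ry=np.array([-rx[1],rx[0]])
l=np.c_[T[:,:2]@rx,T[:,:2]@ry];print(np.percentile(l,[1,50,99],axis=0))
for lo in np.arange(l[:,1].min(),l[:,1].max(),.006):
    b=l[(l[:,1]>=lo)&(l[:,1]<lo+.006)];print(lo.round(3),len(b),b[:,0].min() if len(b) else 0,b[:,0].max() if len(b) else 0)
W=C[(C[:,2]>.060)&(C[:,2]<.074)&(abs(C[:,0]-.48)<.12)&(abs(C[:,1]-.22)<.1)]
l=np.c_[W[:,:2]@rx,W[:,:2]@ry];print('rack',len(W),np.percentile(l,[1,99],axis=0),cv2.minAreaRect(W[:,:2].astype(np.float32)))
E
```

```text
t 9.8 tcp [0.4401 0.212  0.3206] jawyaw -10.44 q [ 0.4  -0.14  1.87 -0.    1.42  0.58] open 1.0 F [ 0.2 -0.4 -0.5] | DELTA [0.0004 0.0051 0.1806] roll -0.2
1401 0.20048971575219737 ((0.44838908314704895, 0.23109744489192963), (0.07245932519435883, 0.023404385894536972), 79.15556335449219)
[[0.3883 0.2721]
 [0.3986 0.3014]
 [0.4107 0.3427]]
0.271 100 0.3880740714399114 0.4062414264830139
0.277 134 0.3881307411155191 0.40896242017426365
0.283 145 0.3882050478329938 0.40987378109622735
0.289 160 0.38827633410231777 0.4116353168505509
0.295 155 0.38834653329983476 0.41169073386520294
0.301 172 0.3884104650060178 0.4106396534092499
0.307 149 0.388506803171345 0.4107169301848929
0.313 134 0.3884859278809255 0.4101293719922195
0.319 61 0.39499042076863744 0.4023192790626497
0.325 56 0.39501809009822497 0.40229979374628116
0.331 63 0.39504245360211937 0.4022805342295135
0.337 63 0.3950701606062149 0.4022695032410391
0.343 9 0.3950850677745877 0.4024036122619079
rack 2781 [[0.3793 0.256 ]
 [0.5007 0.3534]] ((0.48740148544311523, 0.22126539051532745), (0.09774346649646759, 0.12319736182689667), 79.5325927734375)
```

View pics/w4.png

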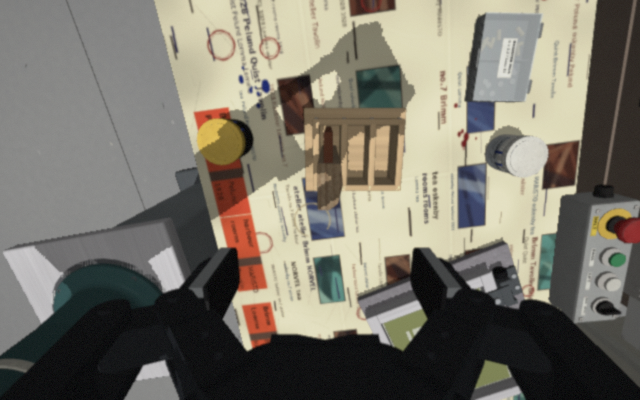

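```bash
python3 - <<'E'
from h import *
plan([.446,.2175,.14],-10.7)
E
```

```text
t 9.85 tcp [0.4404 0.2118 0.3211] jawyaw -10.49 q [ 0.4  -0.14  1.87 -0.    1.42  0.58] open 0.997 F [-0.3  0.2 -0. ] | DELTA [0.0069 0.0048 0.1811] roll 0.2
```

Call:
{"api": "step_arm", "payload": {
  "deltas": [0.007,0.005,0.0,0,0.007,0.005,0.0,0,0.007,0.005,0.05,0,0.007,0.005,0.09,0,0.007,0.005,0.13,0,0.007,0.005,0.16,0,0.007,0.005,0.181,0,0.007,0.005,0.181,0,0.007,0.005,0.181,0]
}}

```text
time: 10.75
tool_pos: [0.4472, 0.2188, 0.1416]
orientation: [-0.0, 0.769, 0.64, -0.0]
contact_force: [0.6, 0.3, 0.4]
opening: 0.999
```

Call:
{"api": "step_arm", "payload": {
  "deltas": [0,0,0,0,0,0,0,0,0,0,0,0,0,0,0,0,0,0,0,0,0,0,0,0,0,0,0,0,0,0,0,0],
  "claw": 0,
  "squeeze": 40
}}

```text
time: 11.55
tool_pos: [0.4475, 0.2193, 0.1421]
orientation: [0.0, 0.768, 0.64, 0.001]
contact_force: [-0.3, -0.3, 5.5]
opening: 0.275
```

```bash
python3 - <<'E'
from h import *
plan([.446,.2175,.14],-10.7)
E
```

```text
t 11.55 tcp [0.4475 0.2193 0.1421] jawyaw -10.41 q [ 0.41  0.    2.07 -0.    1.07  0.59] open 0.275 F [-0.3 -0.3  5.5] | DELTA [-0.0021 -0.0012  0.0021] roll 0.3
```

Call:
{"api": "step_arm", "payload": {
  "deltas": [0,0,-0.01,0,0,0,-0.02,0,0,0,-0.03,0,0,0,-0.04,0,0,0,-0.05,0,0,0,-0.06,0,0,0,-0.072,0,0,0,-0.085,0,0,0,-0.085,0,0,0,-0.085,0,0,0,-0.085,0,0,0,-0.085,0,0,0,-0.085,0]
}}

```text
time: 12.85
tool_pos: [0.4465, 0.2189, 0.2255]
orientation: [-0.0, 0.768, 0.64, -0.001]
contact_force: [1.5, -0.4, -2.0]
opening: 0.273
```

```bash
python3 - <<'E'
from h import *
plan([.446,.2175,.14],-10.7)
for c in ["scene","side"]:
    im,d=grab_frame(c);cv2.imwrite(f"pics/{c}5.png",im[:,:,::-1]);np.save(f'{c}5.npy',d)
a=cv2.imread('pics/scene5.png')[80:260,160:360];b=cv2.imread('pics/side5.png')[80:260,180:380]
cv2.imwrite('pics/z5.png',cv2.resize(np.hstack([a,b]),None,fx=2,fy=2,interpolation=3))
E
```

```text
t 12.85 tcp [0.4465 0.2189 0.2255] jawyaw -10.41 q [ 0.41 -0.07  1.98 -0.    1.23  0.59] open 0.273 F [ 1.5 -0.4 -2. ] | DELTA [-0.0014 -0.0001  0.0856] roll 0.3
```

View pics/z5.png

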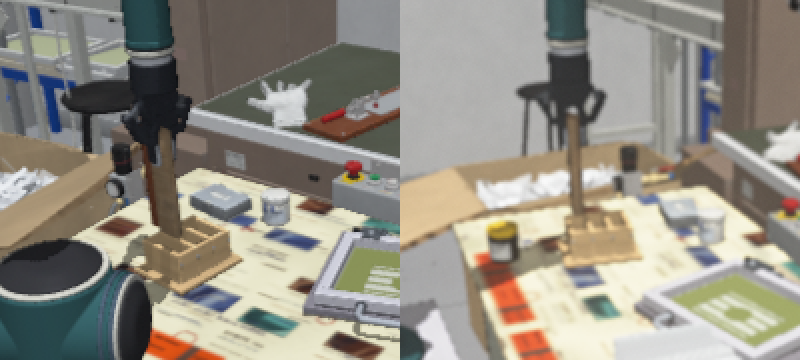

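```bash
python3 - <<'E'
from h import *
P=np.concatenate([np.load('P.npy'),cloud('wrist',np.ones((400,640),bool),np.load('w4.npy'))]) if 0 else np.load('P.npy')
k=(P[:,0]>.36)&(P[:,0]<.62)&(P[:,1]>.33)&(P[:,1]<.75)&(P[:,2]>.02)
Q=P[k];print(len(Q));
for y in np.arange(.33,.75,.04):
    b=Q[(Q[:,1]>=y)&(Q[:,1]<y+.04)];print(round(y,2),len(b),b.min(0).round(3) if len(b) else '',b.max(0).round(3) if len(b) else '')
for t in np.radians(np.r_[0:96:6]):
    c,s=np.cos(t),np.sin(t);print(int(np.degrees(t)+.5),'%.4f %.4f'%(.3447-.0475*c+.136*s-.2959+.003*c,.2445-(.068+.0475*s+.136*c)+.003*s))
E
```

```text
0
0.33 0  
0.37 0  
0.41 0  
0.45 0  
0.49 0  
0.53 0  
0.57 0  
0.61 0  
0.65 0  
0.69 0  
0.73 0  
0 0.0043 0.0405
6 0.0188 0.0366
12 0.0335 0.0342
18 0.0485 0.0334
24 0.0635 0.0342
30 0.0783 0.0365
36 0.0927 0.0403
42 0.1067 0.0457
48 0.1201 0.0524
54 0.1327 0.0606
60 0.1443 0.0700
66 0.1549 0.0805
72 0.1644 0.0922
78 0.1726 0.1047
84 0.1794 0.1180
90 0.1848 0.1320
```

Call:
{"api": "step_arm", "payload": {
  "deltas": [-0.002,0,0.01,0,-0.002,0,0.025,0,-0.002,0,0.04,0,-0.002,0,0.04,0,0.002,0,0.0405,0,0.011,0,0.038,0,0.019,0,0.0365,0,0.026,0,0.035,0,0.0335,0,0.034,0,0.041,0,0.0335,0,0.0485,0,0.0335,0,0.056,0,0.034,0,0.0635,0,0.034,0,0.071,0,0.035,0,0.078,0,0.0365,0,0.078,0,0.0365,0],
  "squeeze": 30
}}

```text
time: 14.55
tool_pos: [0.4615, 0.2972, 0.1899]
orientation: [-0.0, 0.768, 0.64, 0.001]
contact_force: [-1.5, -1.4, -0.4]
opening: 0.271
```

```bash
python3 - <<'E'
from h import *
plan([.446,.2175,.14],-10.7)
for c in ["scene","side"]:
    im,d=grab_frame(c);cv2.imwrite(f"pics/{c}6.png",im[:,:,::-1]);np.save(f'{c}6.npy',d)
a=cv2.imread('pics/scene6.png')[80:260,160:360];b=cv2.imread('pics/side6.png')[80:260,180:380]
cv2.imwrite('pics/z6.png',cv2.resize(np.hstack([a,b]),None,fx=2,fy=2,interpolation=3))
E
```

```text
t 14.55 tcp [0.4615 0.2972 0.1899] jawyaw -10.38 q [0.53 0.06 1.92 0.   1.16 0.71] open 0.271 F [-1.5 -1.4 -0.4] | DELTA [-0.0813 -0.0009  0.0498] roll 0.3
```

View pics/z6.png

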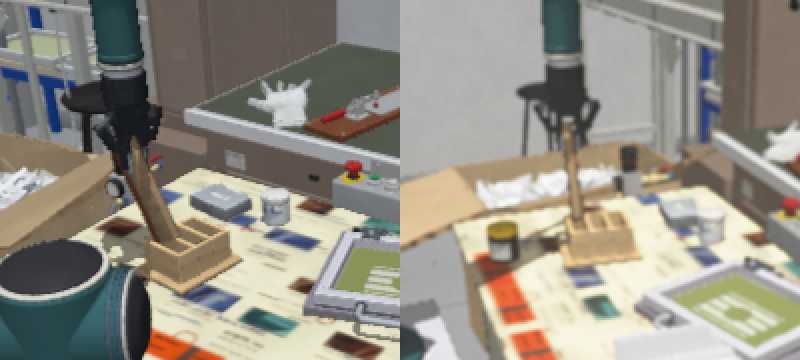

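Call:
{"api": "step_arm", "payload": {
  "deltas": [0.0075,0,0.002,0,0.0147,0,0.004,0,0.022,0,0.0065,0,0.0287,0,0.009,0,0.0355,0,0.0125,0,0.042,0,0.016,0,0.0485,0,0.02,0,0.0547,0,0.024,0,0.0605,0,0.029,0,0.0663,0,0.0335,0,0.072,0,0.039,0,0.077,0,0.044,0,0.0815,0,0.05,0,0.086,0,0.0555,0,0.09,0,0.0615,0,0.0945,0,0.068,0,0.098,0,0.075,0,0.098,0,0.075,0]
}}

```text
time: 16.45
tool_pos: [0.4782, 0.3923, 0.1133]
orientation: [-0.0, 0.768, 0.64, -0.001]
contact_force: [0.5, 0.5, 1.2]
opening: 0.273
```

```bash
python3 - <<'E'
from h import *
plan([.446,.2175,.14],-10.7)
for c in ["scene","side"]:
    im,d=grab_frame(c);cv2.imwrite(f"pics/{c}7.png",im[:,:,::-1]);np.save(f'{c}7.npy',d)
a=cv2.imread('pics/scene7.png')[80:260,160:360];b=cv2.imread('pics/side7.png')[80:260,180:380]
cv2.imwrite('pics/z7.png',cv2.resize(np.hstack([a,b]),None,fx=2,fy=2,interpolation=3))
E
```

```text
t 16.45 tcp [0.4782 0.3923 0.1133] jawyaw -10.39 q [0.65 0.26 1.84 0.   1.05 0.83] open 0.273 F [0.5 0.5 1.2] | DELTA [-0.1778 -0.0002 -0.0265] roll 0.3
```

View pics/z7.png

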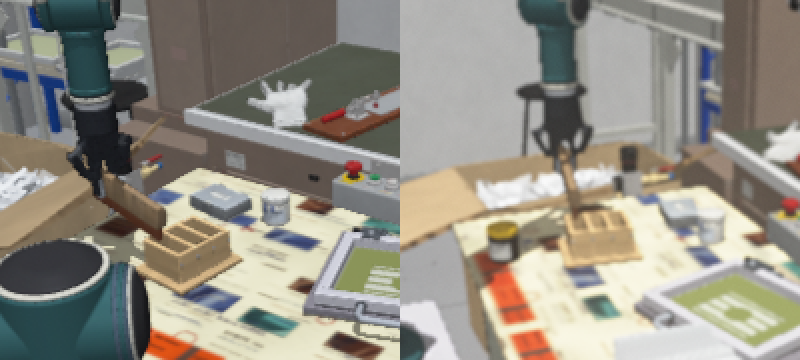

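Call:
{"api": "step_arm", "payload": {
  "deltas": [0.003,0,0.006,0,0.006,0,0.012,0,0.008,0,0.017,0,0.01,0,0.022,0,0.011,0,0.027,0,0.011,0,0.027,0]
}}

```text
time: 17.15
tool_pos: [0.4806, 0.4034, 0.0871]
orientation: [-0.0, 0.768, 0.64, -0.0]
contact_force: [0.0, 0.3, 1.4]
opening: 0.273
```

```bash
python3 - <<'E'
from h import *
np.set_printoptions(precision=4,suppress=True)
plan([.446,.2175,.14],-10.7)
for c in ["scene","side"]:
    im,d=grab_frame(c);cv2.imwrite(f"pics/{c}8.png",im[:,:,::-1]);np.save(f'{c}8.npy',d)
a=cv2.imread('pics/scene8.png')[80:260,160:360];b=cv2.imread('pics/side8.png')[80:260,180:380]
cv2.imwrite('pics/z8.png',cv2.resize(np.hstack([a,b]),None,fx=2,fy=2,interpolation=3))
P=np.concatenate([cloud(c,np.ones((400,640),bool),np.load(f'{c}8.npy')) for c in ["scene","side"]])
a=np.radians(-10.4);rx=np.array([np.cos(a),np.sin(a)]);ry=np.array([-rx[1],rx[0]])
g=get_state()['tool_pos'];L=np.c_[(P[:,:2]-g[:2])@rx,(P[:,:2]-g[:2])@ry,P[:,2]]
k=(abs(L[:,0])<.016)&(L[:,1]>-.18)&(L[:,1]<.08)
for y in np.arange(-.17,.07,.01):
    b=L[k&(abs(L[:,1]-y)<.005)];b=b[b[:,2]>.07];print(round(y,3),len(b),np.percentile(b[:,2],[5,50,95]) if len(b) else '')
E
```

```text
t 17.15 tcp [0.4806 0.4034 0.0871] jawyaw -10.4 q [0.66 0.3  1.84 0.   1.   0.84] open 0.273 F [0.  0.3 1.4] | DELTA [-0.189  -0.0004 -0.053 ] roll 0.3
-0.17 3 [0.0706 0.0709 0.0709]
-0.16 92 [0.0776 0.1143 0.138 ]
-0.15 93 [0.0784 0.1157 0.1419]
-0.14 37 [0.0755 0.1202 0.1429]
-0.13 40 [0.0739 0.1106 0.1421]
-0.12 38 [0.0756 0.1187 0.1421]
-0.11 42 [0.0805 0.1256 0.1441]
-0.1 56 [0.0729 0.127  0.4889]
-0.09 55 [0.0835 0.141  0.4814]
-0.08 65 [0.0756 0.1402 0.4745]
-0.07 102 [0.0806 0.4302 0.4655]
-0.06 103 [0.0865 0.4223 0.4509]
-0.05 144 [0.0908 0.4237 0.4524]
-0.04 498 [0.1338 0.3336 0.4528]
-0.03 509 [0.1362 0.3177 0.4258]
-0.02 139 [0.0895 0.179  0.4066]
-0.01 178 [0.0913 0.1727 0.2083]
0.0 24 [0.0726 0.1386 0.1956]
0.01 14 [0.0745 0.1351 0.1558]
0.02 8 [0.0704 0.1061 0.139 ]
0.03 8 [0.0717 0.1004 0.1372]
0.04 0 
0.05 0 
0.06 0
```

View pics/z8.png

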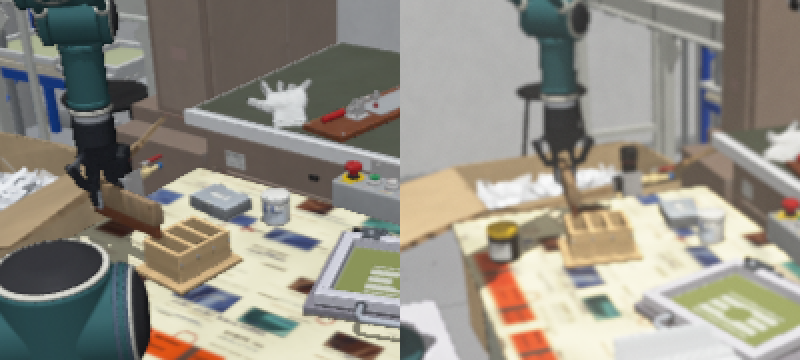

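Call:
{"api": "step_arm", "payload": {
  "deltas": [0,0,0,0,0,0,0,0,0,0,0,0],
  "squeeze": 110
}}

```text
time: 17.55
tool_pos: [0.4806, 0.403, 0.0877]
orientation: [-0.0, 0.768, 0.64, 0.0]
contact_force: [-0.4, 0.5, -0.8]
opening: 0.261
```

Call:
{"api": "step_arm", "payload": {
  "deltas": [0,0,-0.01,0,0,0,-0.03,0,0,0,-0.06,0,0,0,-0.09,0,0,0,-0.12,0,0,0,-0.14,0,0,0,-0.14,0,0,0,-0.14,0]
}}

```text
time: 18.35
tool_pos: [0.4807, 0.403, 0.2281]
orientation: [0.0, 0.768, 0.64, 0.0]
contact_force: [-0.3, 0.4, -2.2]
opening: 0.264
```

```bash
cat > sq.py <<'E'
from h import *
import sys
np.set_printoptions(precision=4,suppress=True)
k=sys.argv[1];s=get_state()
plan(s['tool_pos'],None)
for c in ["scene","side"]:
    im,d=grab_frame(c);cv2.imwrite(f"pics/{c}{k}.png",im[:,:,::-1]);np.save(f'{c}{k}.npy',d)
im,d=grab_frame("wrist");cv2.imwrite(f"pics/wrist{k}.png",im[:,:,::-1]);np.save(f'wrist{k}.npy',d)
g=s['tool_pos'];o=s['orientation'];Rm=R.from_quat([o[1],o[2],o[3],o[0]]).as_matrix()
for c in ["scene","side","wrist"]:
    for n in ["squeegee_mid","blade_edge"]:
        try:
            t=trace(c,n) if n=="squeegee_mid" else []
            for r in t[:1]:
                C=cloud(c,r['pixels'],np.load(f'{c}{k}.npy'));L=(C-g)@Rm
                print(c,'mask',len(C),round(r['score'],2),np.percentile(L,[2,50,98],axis=0).tolist())
                np.save(f'm_{c}{k}.npy',L)
            for r in tip_of(c,n)[:1]: print(c,n,r['score'],np.array(r['xy'])*[640,400])
        except Exception as e: print(c,n,e)
a=cv2.imread(f'pics/scene{k}.png');b=cv2.imread(f'pics/side{k}.png')
def crop(im,c):
    p=proj(c,g);x=int(np.clip(p[0]-100,0,440));y=int(np.clip(p[1]-90,0,220));return im[y:y+180,x:x+200]
cv2.imwrite(f'pics/z{k}.png',cv2.resize(np.hstack([crop(a,'scene'),crop(b,'side')]),None,fx=2,fy=2,interpolation=3))
E
python3 sq.py 9
```

```text
t 18.35 tcp [0.4807 0.403  0.2281] jawyaw -10.41 q [ 0.66  0.18  1.72 -0.    1.25  0.84] open 0.264 F [-0.3  0.4 -2.2] | DELTA [0. 0. 0.] roll 0
scene mask 595 0.73 [[-0.15723548514242291, -0.0135676598589137, -0.054533419683401405], [-0.09230390059037363, -0.008603378260921075, -0.02305827494806088], [0.0002454522811354583, 0.0035883092529583873, 0.017701698504482926]]
scene squeegee_mid 0.66 [216.576 145.2  ]
scene blade_edge 0.84 [218.112 157.   ]
side mask 179 0.68 [[-0.16217088508025815, -0.010890839525726627, -0.052898047414805666], [-0.14154600793297892, -0.004456987879452485, -0.029080157601437607], [0.0041037989282316865, 0.010776296379994606, 0.018489006006234335]]
side squeegee_mid 0.54 [264.32 134.2 ]
side blade_edge 0.77 [263.424 149.   ]
wrist mask 8131 0.8 [[-0.012102714135979922, -0.01123006170782782, -0.051719160756527306], [0.01852750645737918, -0.001154628820526604, -0.04917244971694398], [0.03341759409338999, 0.010477744550946563, -0.00029373820218030043]]
```

View pics/z9.png

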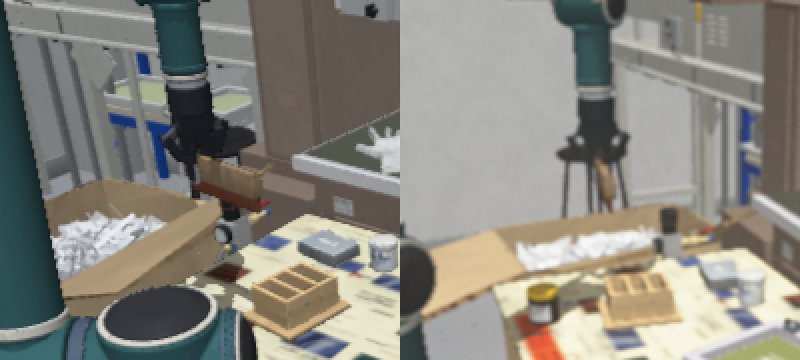

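View pics/wrist9.png

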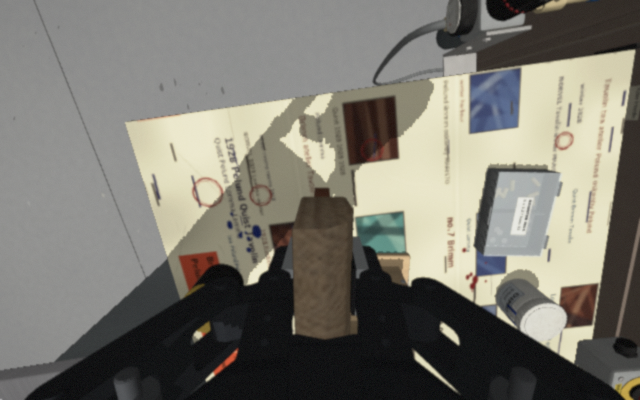

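```bash
cat > slope.py <<'E'
import numpy as np,sys
k=sys.argv[1]
for c in ["scene","side","wrist"]:
    L=np.load(f'm_{c}{k}.npy');L=L[(abs(L[:,1])<.02)&(L[:,0]>-.18)&(L[:,0]<.05)&(abs(L[:,2])<.09)]
    for x in np.arange(-.155,.04,.02):
        b=L[abs(L[:,0]-x)<.01]
        if len(b)>5: print(c,round(x,3),len(b),'top',np.percentile(b[:,2],4).round(4),'bot',np.percentile(b[:,2],96).round(4),'y',np.percentile(b[:,1],[5,50,95]).round(4))
E
python3 slope.py 9
```

```text
scene -0.155 98 top -0.0529 bot 0.0092 y [-0.0123 -0.005   0.0045]
scene -0.135 78 top -0.0548 bot 0.0157 y [-0.0131 -0.0097 -0.0028]
scene -0.115 70 top -0.0537 bot 0.0149 y [-0.0125 -0.0094 -0.0023]
scene -0.095 70 top -0.0539 bot 0.0143 y [-0.0127 -0.009  -0.0028]
scene -0.075 76 top -0.0541 bot 0.0162 y [-0.013  -0.0095 -0.0031]
scene -0.055 65 top -0.0532 bot 0.0165 y [-0.013  -0.0092 -0.0031]
scene -0.035 74 top -0.0532 bot 0.0148 y [-0.0131 -0.0094 -0.0019]
scene -0.015 48 top -0.0522 bot 0.0129 y [-0.0128 -0.008  -0.002 ]
scene 0.005 9 top 0.0043 bot 0.0184 y [-0.0066 -0.0041 -0.0017]
side -0.155 86 top -0.052 bot 0.0086 y [-0.0106 -0.0014  0.0104]
side -0.135 11 top -0.0535 bot 0.0129 y [-0.0106 -0.0046  0.0025]
side -0.115 16 top -0.0526 bot 0.0161 y [-0.0108 -0.0098 -0.0028]
side -0.095 14 top -0.0512 bot -0.0027 y [-0.0105 -0.01    0.0034]
side -0.075 10 top -0.0516 bot 0.0179 y [-0.0107 -0.0041  0.0035]
side -0.055 16 top -0.0516 bot 0.0175 y [-0.0106 -0.0095  0.0001]
side -0.035 7 top -0.0512 bot -0.0376 y [-0.0101 -0.0092  0.0006]
side -0.015 13 top -0.049 bot 0.0181 y [-0.0108 -0.0073  0.0028]
side 0.005 6 top -0.0504 bot 0.0197 y [-0.0057 -0.0044  0.0018]
wrist -0.015 869 top -0.0517 bot -0.0327 y [-0.0098  0.0018  0.0104]
wrist 0.005 2656 top -0.0517 bot -0.0387 y [-0.0106 -0.0015  0.0088]
wrist 0.025 4591 top -0.0512 bot -0.0091 y [-0.0105 -0.0015  0.009 ]
```

```bash
python3 - <<'E'
from h import *
plan([.6460,-.0905,.228],13.9)
E
```

```text
t 18.95 tcp [0.4807 0.403  0.2276] jawyaw -10.41 q [ 0.66  0.18  1.72 -0.    1.25  0.84] open 0.258 F [-0.3 -0.6 -2.4] | DELTA [-4.555e-01  2.518e-01 -3.000e-04] roll -24.3
```

Call:
{"api": "step_arm", "payload": {
  "deltas": [-0.01,0.006,0,-0.5,-0.03,0.017,0,-1.5,-0.055,0.03,0,-3,-0.082,0.045,0,-4.4,-0.109,0.06,0,-5.8,-0.136,0.075,0,-7.3,-0.163,0.09,0,-8.7,-0.19,0.105,0,-10.1,-0.217,0.12,0,-11.6,-0.244,0.135,0,-13,-0.271,0.15,0,-14.5,-0.298,0.165,0,-16,-0.325,0.18,0,-17.4,-0.352,0.195,0,-18.8,-0.379,0.21,0,-20.2,-0.405,0.224,0,-21.6,-0.427,0.236,0,-22.8,-0.444,0.2455,0,-23.7,-0.453,0.2505,0,-24.2,-0.4555,0.252,0,-24.3]
}}

```text
time: 20.95
tool_pos: [0.6461, -0.092, 0.2277]
orientation: [-0.0, 0.617, 0.787, -0.0]
contact_force: [0.1, 0.7, -0.6]
opening: 0.266
```

```bash
python3 sq.py 10; python3 slope.py 10 | grep scene;python3 - <<'E'
from h import *
plan([.6460,-.0905,.09],13.9)
E
```

```text
t 20.95 tcp [ 0.6461 -0.092   0.2277] jawyaw 13.8 q [-0.18  0.22  1.66 -0.    1.26 -0.42] open 0.266 F [ 0.1  0.7 -0.6] | DELTA [0. 0. 0.] roll 0
scene mask 1088 0.63 [[-0.15315924693831603, -0.016138362980730275, -0.05417673793990673], [-0.0738013912903431, -0.008967555844769508, -0.01968576674483931], [0.0275447326097216, 0.0018497406259247438, 0.019110987080460006]]
scene squeegee_mid 0.98 [369.92 150.6 ]
scene blade_edge 0.96 [369.088 162.6  ]
side mask 912 0.75 [[-0.157525533569463, -0.01317167127455738, -0.052819465446658206], [-0.08917226755783533, -0.0077417239334746394, -0.019158018879909984], [0.027959571930017836, 0.009947936595742037, 0.020187908963479332]]
side squeegee_mid 0.95 [372.672 165.92 ]
side blade_edge 0.85 [370.368 180.4  ]
wrist mask 8230 0.86 [[-0.010862978040077747, -0.010953993458485538, -0.05280210725884705], [0.020167515035605, -0.00068424866067599, -0.05018577620174723], [0.03553862913481342, 0.011155473970286706, 0.0012827260491283569]]
scene -0.155 75 top -0.0542 bot 0.0117 y [-0.0141 -0.0085  0.0018]
scene -0.135 129 top -0.0546 bot 0.0147 y [-0.0149 -0.0091 -0.0019]
scene -0.115 132 top -0.0542 bot 0.0153 y [-0.0143 -0.0095 -0.0003]
scene -0.095 129 top -0.0532 bot 0.0165 y [-0.0141 -0.0095 -0.0017]
scene -0.075 126 top -0.0531 bot 0.0149 y [-0.0137 -0.0091 -0.0019]
scene -0.055 130 top -0.0525 bot 0.0161 y [-0.0154 -0.0096 -0.0024]
scene -0.035 120 top -0.0521 bot 0.0154 y [-0.0146 -0.009  -0.0015]
scene -0.015 106 top -0.0514 bot 0.0186 y [-0.0153 -0.0084 -0.0006]
scene 0.005 43 top -0.028 bot 0.0195 y [-0.0171 -0.0066 -0.0017]
scene 0.025 83 top -0.0479 bot 0.0156 y [-0.0135 -0.0092 -0.0018]
t 21.55 tcp [ 0.6462 -0.0902  0.2279] jawyaw 13.92 q [-0.18  0.22  1.66 -0.    1.26 -0.42] open 0.259 F [ 0.3  0.1 -2.2] | DELTA [-0.0003 -0.0003  0.1379] roll 0.0
```

View pics/z10.png

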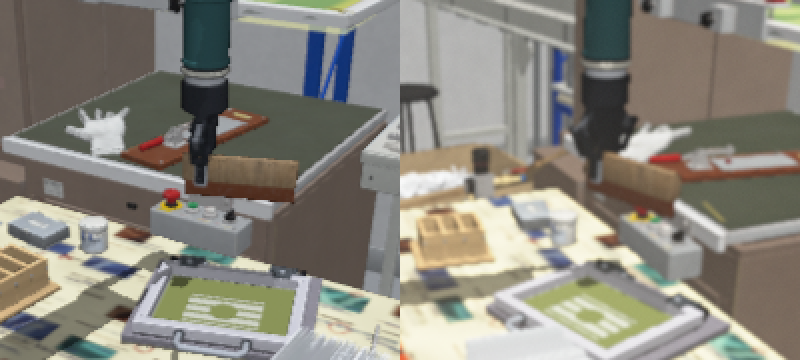

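Call:
{"api": "step_arm", "payload": {
  "deltas": [0,0,0.008,0,0,0,0.022,0,0,0,0.04,0,0,0,0.06,0,0,0,0.08,0,0,0,0.1,0,0,0,0.116,0,0,0,0.129,0,0,0,0.136,0,0,0,0.138,0,0,0,0.138,0,0,0,0.138,0,0,0,0.138,0]
}}

```text
time: 22.85
tool_pos: [0.6471, -0.0907, 0.0911]
orientation: [0.001, 0.616, 0.787, 0.001]
contact_force: [0.1, -0.1, -2.2]
opening: 0.261
```

```bash
python3 sq.py 11; python3 slope.py 11 | grep scene;python3 - <<'E'
from h import *
np.set_printoptions(precision=4,suppress=True)
s=get_state();plan([.6460,-.0905,.09],13.9)
o=s['orientation'];Rm=R.from_quat([o[1],o[2],o[3],o[0]]).as_matrix()
b=s['tool_pos']+Rm@np.array([-.061,-.002,.0195])
y=np.radians(13.9);u=np.array([np.cos(y),np.sin(y)]);v=np.array([-u[1],u[0]]);S=np.array([.6589,-.1507])
print('blade in stroke frame',(b[:2]-S)@u,(b[:2]-S)@v,b[2]-.025)
from flat import flat
P,L=flat(11)
# lateral symmetry of screen side bars
for x in [-.22,-.18,-.15,-.12]:
    q=L[(abs(L[:,0]-x)<.01)&(L[:,2]>.038)&(L[:,2]<.055)&(abs(L[:,1])<.16)];print(x,len(q),np.percentile(q[:,1],[1,99]))
    q=L[(abs(L[:,0]-x)<.01)&(abs(L[:,1])<.13)&(L[:,2]<.055)];print('   z',np.percentile(q[:,2],[5,50,95]))
E
```

```text
t 22.85 tcp [ 0.6471 -0.0907  0.0911] jawyaw 13.89 q [-0.18  0.34  1.78 -0.    1.02 -0.42] open 0.261 F [ 0.1 -0.1 -2.2] | DELTA [0. 0. 0.] roll 0
scene mask 848 0.97 [[-0.15204599893522677, -0.015165719597339459, -0.05429671178256462], [-0.07835423374384048, -0.008768694536563523, -0.020455580893468106], [0.027505391837304657, -0.0004384560980854471, 0.01839254612273166]]
scene squeegee_mid 0.86 [367.68 187.  ]
scene blade_edge 0.65 [371.2 199.4]
side mask 779 0.7 [[-0.15834099668224014, -0.013566760047229075, -0.05301684707609799], [-0.09294190522580639, -0.007974591046708602, -0.019872412002677465], [0.009495440019786697, 0.004767545405424022, 0.019656128239270956]]
side squeegee_mid 0.79 [368.896 203.8  ]
side blade_edge 0.77 [366.528 216.6  ]
scene -0.155 54 top -0.048 bot 0.0128 y [-0.0144 -0.008  -0.0015]
scene -0.135 110 top -0.053 bot 0.015 y [-0.0147 -0.0093 -0.0034]
scene -0.115 109 top -0.0532 bot 0.0153 y [-0.014  -0.0096 -0.0025]
scene -0.095 112 top -0.0548 bot 0.015 y [-0.0137 -0.0086 -0.0025]
scene -0.075 105 top -0.0535 bot 0.0162 y [-0.0131 -0.0081 -0.0023]
scene -
[... 469 characters left out ...]
2 -0.0003] roll -0.0
blade in stroke frame 7.864121429211596e-05 0.00047577716204394915 0.0452258723669143
-0.22 436 [-0.1344  0.1343]
   z [-0.7522  0.0208  0.0473]
-0.18 90 [-0.1346  0.1365]
   z [-0.7527  0.0237  0.0444]
-0.15 97 [-0.1357  0.1348]
   z [-0.7522  0.0244  0.045 ]
-0.12 91 [-0.1343  0.1356]
   z [-0.7527  0.0248  0.0451]Traceback (most recent call last):
  File "slope.py", line 4, in <module>
    L=np.load(f'm_{c}{k}.npy');L=L[(abs(L[:,1])<.02)&(L[:,0]>-.18)&(L[:,0]<.05)&(abs(L[:,2])<.09)]
    fid = stack.enter_context(open(os.fspath(file), "rb"))
                              ~~~~^^^^^^^^^^^^^^^^^^^^^^^
FileNotFoundError: [Errno 2] No such file or directory: 'm_wrist11.npy'
```

View pics/z11.png

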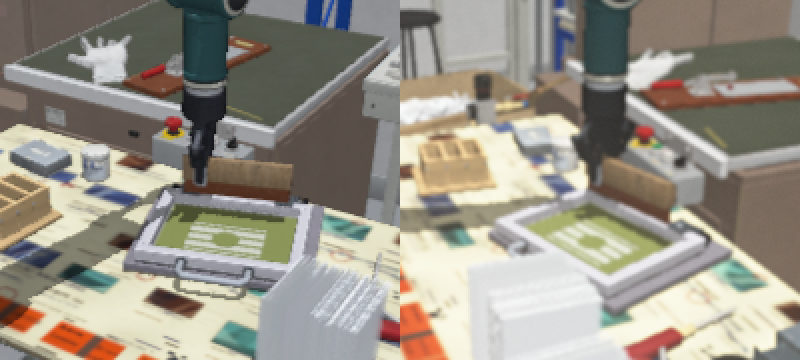

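All of it checks out: the squeegee is level, centred and clear of the frame, the screen is flat and the bystanders have not moved. I'm handing in the job.

```bash
python3 -c "
from cell import *
print(finish_job());s=get_state();print(s['time'],s['tool_pos'],s['opening'])"
```

```text
the job is handed in; nothing more can be done
None
the job is handed in; nothing more can be done
```

The printing frame is set up and handed in at about 23.5 s of the 54 s. The screen is flat and the squeegee is held over the start of the stroke. `finish_job` gives no verdict, so the results below are my own measurements.

**What I did:**
- **Screen:** I gripped the handle and followed the hinge arc down to the hard stop, where the upward force reached about 24 N. I then let go and the screen stayed flat.
- **Squeegee:** I drew it clear of the pocket. The gripper can only point down, so I turned the squeegee in the fingers by levering its blade against the wall of the rack. I then tightened the grip to 110 N and carried it over the screen.

**Last checks:**
- **Screen flat:** frame bars at about 45 mm and mesh at about 25 mm above the table, as they should be.
- **Squeegee:** level to about 1°, square to the screen to about 0.1°, and still gripped.
- **Blade edge:** within about 1 mm of the stroke start along and across the screen (the measurement itself is good to about 3 mm), and about 45 mm above the mesh.
- **Jars and air gun:** I did not measure these again at the end. They looked unmoved in the pictures, the path kept clear of them, and no unexpected contact force showed.

The last wrist-camera check did not find the squeegee, so the final numbers come from the arm pose and from the scene and side cameras, which agreed. Pixel picks alone had put the hinge about 15 mm off; I used the depth fits instead, which the lowered handle's position confirmed.

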